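# Fold the basket handle, peel off the top tray and hold it over the basket as a cover

### The arm

A 6-joint arm with a two-finger parallel gripper is mounted at the origin on the work surface. World frame = base frame: x ahead of the robot, y to its left, z up, the work surface at z = 0. Lengths are in m, angles in rad, forces in N, time in s.
With the tool pointing down it reaches from about 0.35 to 0.775 m from the base axis. Payload 5.5 kg.
Tool frame: the origin (TCP) lies midway between the tips of the shut fingers; the grasp point (between the pads) lies 19 mm behind it; z points along the fingers, y is the line along which they close (so a half turn about z gives the same grasp; the last joint's range is limited). The gripper opens to 85 mm and grips with 20 to 120 N. Pads are 22 mm wide; open, the fingers measure 114 mm over their backs; the gripper's body (76 mm by 85 mm) begins 54 mm behind the grasp point. The pads swing forward as they close: fully open they stand 13 mm farther back than shut.
Start: joints at [1.137, 0.313, 0.046, 1.304, 0, 1.431], TCP at [0.167, 0.55, 0.231] pointing down, gripper open.
Joint ranges: [-2.76, 2.76], [-0.86, 1.69], [-1.03, 1.26], [-2.2, 2.34], [-1.47, 1.5], [-3.14, 3.14]. Speed limits (rad/s): [2.57, 2.57, 3.14, 3.14, 3.14, 3.14].

### API

Orientations are given as a rotation vector (axis times angle).
In Python, from rig import ctrl, grab_frame, camera_info gives the robot as it stands. The module is installed in compiled form; this text tells all that it offers.
- The arm moves only by the shell command python3 -m jog 'ROWS'. ROWS is JSON, a list of rows, each a list of 5 numbers: the shift along the tool's x, y, z each as a share of 2 cm, from -1 to 1, then the turn about the tool's z as a share of 5 degrees, from -1 to 1, then the opening, from 0 (shut) to 1 (fully open). A call has 1 to 20 rows; each row shifts and turns the commanded pose from where the row before left it, along the tool's axes as they then stand; what a row does not reach is not made up. A row lasts 1/8 s, in which the tool goes at most 62.5 mm and 10.7 degrees, less where a joint would pass 70% of its speed; a pose out of reach is approached as far as the arm can. A call with a number of a shift or a turn outside -1 to 1 is refused whole. A call with a gripper value outside its range is refused whole. The fingers move at their own pace and stop on an object; the grip force is fixed at half the most. Time passes only in rows, so rows that do not move let the fingers close. It gives the time, the measured TCP pose, the force, the opening and the grip force at its end, in the units of the state.
- ctrl.get_state(): the state, without advancing time (a new reading comes with each control period).
- grab_frame(name): name is "side" or "top"; returns the picture (400x640x3 uint8, red, green, blue); there is no depth.
- camera_info(name): a dict with "vertical_fov" (degrees; the focal length in pixels is half the picture's height over the tangent of half this angle, whatever the lens; pixels are square), "cx", "cy" (the principal point, pixels), "xyz" and "rotation" of the camera in the world. Camera axes: x right, y up, looking along -z (the intrinsics and any distortion apply to the point x, -y, -z); pixel columns grow to the right and rows downward; lengths in m; the calibration is good to about 2 mm. A picture is of the moment at which its call begins. camera_info takes no time and is no camera call.
- ctrl.sign_off(): hands the job in; it is judged then, once.
The state is a dict: "time_s": time; "q": joint angles; "joint_velocities": joint speeds; "joint_efforts": joint torques, N m; "position": TCP position; "eef_rot": TCP orientation; "wrist_force": force on the tool from outside, world axes, zero at the start; "moment": the same for the moment, N m; "finger_gap": opening from 0.0 (shut) to 1.0 (fully open); "grip_force": force on a finger pad.
Only numpy, scipy, OpenCV 4.12 (cv2) and the standard library are available. Lean on these libraries where they do the work, as an engineer would, in place of code of your own. Each camera call takes 0.05 s, during which the arm holds its last target. There are 200 camera calls.

### The job

The cleaned rings in the wire basket are about to be blown dry: first fold the basket's raised handle down until it rests in its catch. Then peel the top tray off the clinging nested stack by lifting it at its cut-off corner, tilting it up there until its snaps let go while the opposite corner still sits on the stack, and leave the other trays and everything else on the bench where they are. Hold that tray level, open side up, centred over the basket's mouth as a cover, a finger's breadth or two above the rim and not resting on it, and finish while still holding it there.

Things in the scene. Friction and masses are not known exactly. Their poses are not given: they have to be found in the camera images.
- tray_top: Top one of four like white plastic sorting trays nested in a stack: 160 (x) by 120 (y) mm, 32 deep, about 70 g, open upwards. Origin: centre of its underside, z up. Its upper half (16 to 32 mm up) is a rolled rim all round, 9 mm wide with vertical faces; below, its body is narrower (134 by 94 mm at the underside). The corner at -x, -y is cut off wide at 45 degrees; the others are nearly square
- cut_corner (a point): On the top tray's rim at its cut-off corner: middle of the straight 57 mm run, centre of the rim's 9 mm width, on its upper face; (-56.8, -36.8, 32) mm in the tray's frame. The 9 mm width to pinch from above runs along the tray's (1, 1) direction. The next tray's rim begins 16 mm under this point, so finger tips go 8 to 13 mm below it; the floor is 24 to 30 mm below it
- far_corner (a point): Point on the underside of the top tray's rim at the corner diagonally across from the cut-off one, at (73, 53, 16) mm in the tray's frame; the tray can be swung up about this corner by lifting the cut-off one, 158 mm away; both snaps have let go at a tilt of about 0.2 rad
- tray_second: The tray directly under the top one, same shape and orientation; origin: centre of its underside, 16 mm below the top tray's. Rim rests on rim, side play 1 to 2 mm. A springy bead in each long side of every rim, 24 mm from the +x end, snaps over a ridge of the tray nested above and holds it with 1.3 N until it has risen 4 mm there. The lower trays are loose, so a straight pull drags them along
- tray_third: The third tray from the top, same shape, 70 g like the others; origin: centre of its underside
- tray_bottom: The lowest tray, same shape, standing on a fixed black rubber mat 4 mm thick, 200 by 160 mm; origin: centre of its underside
- basket: Round stainless wire basket (86 mm across the rim) with cleaned rings in it, fixed in a drip pan 128 mm across. Origin: centre of the pan's underside on the bench; the rim is 74 mm up. The handle turns on ears at +y and -y of the rim; its catch, a pair of upturned wire hooks, sticks out at -x to 68 mm from the basket's axis, just below the rim
- basket_mouth (a point): Centre of the basket's mouth, level with the top of the rim (74 mm above the bench)
- bail_hinge (a point): Middle of the handle's hinge axis, on the basket's axis, 70 mm above the bench; the hinge axis runs along the basket's y
- bail_grip (a point): Centre of the handle's black grip sleeve (9.6 mm thick, 36 mm long, parallel to the hinge axis), 56 mm from the hinge axis. Its position turns with the handle: at joint angle a it lies at hinge + 56 mm * (-cos a along the basket's x, sin a up)
- bail (a joint): Angle of the basket's handle (steel wire bow, 106 mm wide over the legs), rad: 0 = folded flat toward the basket's -x, resting in its catch level with the rim (a stop); 1.57 = upright; it starts at 1.2 to 1.75, stop at 1.95. Stiff hinge: it stays where it is left and moves with under 1 N at the grip
- jar: Glass jar with metal lid, 68 mm across, 92 mm tall; a bystander, origin under its centre
- dropper: Small amber dropper bottle, 32 mm across, 75 mm tall; a bystander, origin under its centre
- charcoal: Black charcoal soldering block, 70 by 45 by 28 mm; a bystander, origin under its centre
- mug: White mug, 76 mm across, 90 mm tall; a bystander, origin under its centre
- pliers: Pliers lying flat, 140 mm long, jaws to its x; a bystander, origin between the handles near the pivot
- mandrel: Steel ring mandrel with wooden handle lying along its x, 300 mm long, 28 mm thick; a bystander, origin under its middle
- gem_tin: Round aluminium gem tin, 62 mm across, 21 mm tall; a bystander, origin under its centre
Not all that is in view belongs to the job. Leave any green or pink look-alike of the basket alone.

How it is judged:
On the way, in this order (a step that is already met when the one before it is completed fails the run):
1. the basket's handle is folded down and rests in its catch (value of joint bail below 0.08 rad), for 0.2 s.
2. the top tray is being peeled: tilted by more than 0.10 rad (about 6 degrees) with its opposite corner still on the stack (risen less than 7 mm) (angle between tray_top's own z axis and vertical above 0.1 rad and z of far_corner in the frame of tray_second below 0.039 m and distance between far_corner and tray_second below 0.115 m and z of cut_corner in the frame of tray_second above 0.058 m), for 0.1 s.
At the end, for the whole second after the job is handed in: Handle in its catch (within 0.08 rad); top tray held by the fingers (over 1 N), clear of basket and handle, still, open side up and level within 0.12 rad, its centre within 22 mm of the basket's axis, underside 3 to 45 mm above the rim; the other trays within 12 mm of where they stood (value of joint bail below 0.08 rad and angle between tray_top's own z axis and vertical below 0.12 rad and horizontal distance between tray_top and basket_mouth below 0.022 m and z of tray_top in the frame of basket_mouth between 0.003 and 0.045 m and contact force between tray_top and basket below 0.1 N and contact force between the fingers and tray_top above 1 N and linear speed of tray_top below 0.03 m/s and angular speed of tray_top below 0.2 rad/s and distance of each of tray_second, tray_third, tray_bottom from where it was at the start of the episode below 0.012 m and angle between tray_second's own z axis and vertical below 0.05 rad); the arm keeps its last pose, push and grip.
It fails at once if another tray was lifted or dragged off with the top one (moved more than 20 mm) (distance of any of tray_second, tray_third, tray_bottom from where it was at the start of the episode above 0.02 m).
It fails at once if a bystander was moved by more than 25 mm (distance of any of jar, dropper, charcoal, mug, pliers, mandrel, gem_tin from where it was at the start of the episode above 0.025 m).
It fails at once if the tray was turned on its side or over (angle between tray_top's own z axis and vertical above 0.9 rad).
It also fails if it takes over 72 s, if anything falls off the work surface, if the arm or the gripper's body presses on something with over 40 N, if the wrist force passes 120 N, or if a joint passes its speed limit or range.

## Working session

There is one attempt and no reset: what is moved stays moved. The work goes in short steps, Python scripts to look and compute and a shell command to move; the robot and the scene stay as the last step left them, time stands still between calls to the robot, and variables do not carry over. Pictures are saved under pics/ and viewed, at most 10 in all, crops included, and the job is handed in when it is done.

```bash
mkdir -p pics; python3 - <<'E'
from rig import ctrl, grab_frame, camera_info
import cv2
for n in("side","top"):
    print(n,camera_info(n)); cv2.imwrite(f"pics/{n}0.png",grab_frame(n)[:,:,::-1])
s=ctrl.get_state(); print(s)
E
```

```text
side {'vertical_fov': 44.07511237203291, 'cx': 316.352505627954, 'cy': 204.2900960748631, 'xyz': array([0.24791561, 1.06873962, 0.90503573]), 'rotation': array([ 0.15697522, -1.28245507, -2.56968184])}
top {'vertical_fov': 45.97722699462165, 'cx': 310.9576474911014, 'cy': 199.33049136639224, 'xyz': array([ 0.32811616, -0.02465715,  1.65463127]), 'rotation': array([ 0.11523057, -0.09102271, -1.57489362])}
{'time_s': 0.1, 'q': array([1.13744315e+00, 3.13943265e-01, 4.51012084e-02, 1.30362560e+00,
       3.09244801e-05, 1.43119108e+00]), 'joint_velocities': array([ 0.00175686, -0.00222715,  0.00315427,  0.00068359, -0.00197374,
       -0.00077393]), 'joint_efforts': array([ 4.23487931e-03, -4.81724346e+01,  2.99244601e+01,  1.27810054e-02,
       -5.06620052e-05,  7.55146857e-06]), 'position': array([0.1662942 , 0.54994691, 0.23049136]), 'eef_rot': array([-4.59687448e-01, -3.10727083e+00,  2.50418959e-03]), 'wrist_force': array([-1.30072179, -0.18335076,  0.23324129]), 'moment': array([-0.04274745, -0.01582313, -0.02144516]), 'grip_force': 0.0, 'finger_gap': 0.9994049065598681}
```

View pics/side0.png

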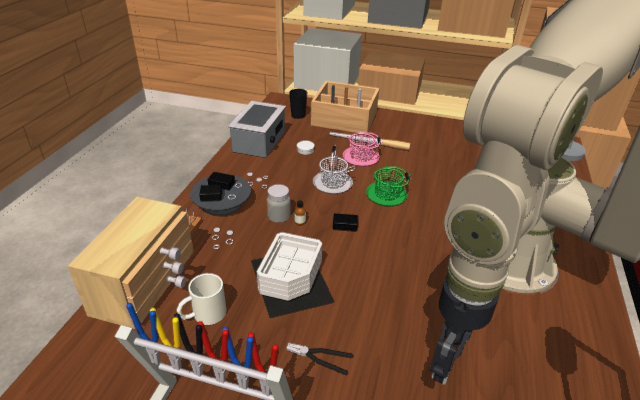

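View pics/top0.png

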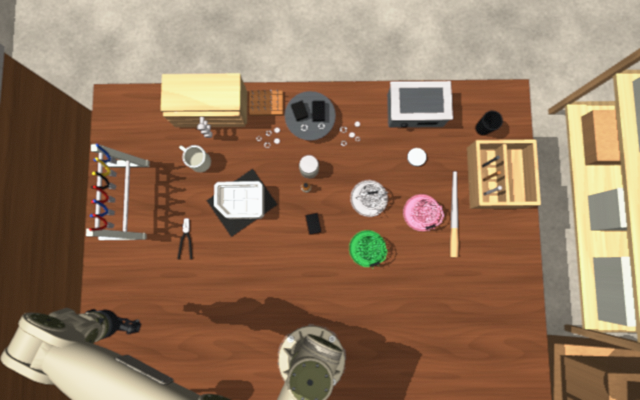

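The silver basket is at side (333,175) and top (369,198). The look-alikes are green at side (388,185) / top (368,248) and pink at side (362,148) / top (424,212), so I choose the silver one. The white tray stack is at side (290,267) / top (239,200), with its cut corner at the lower left in the side view. Next is a close crop to check.

```bash
python3 - <<'E'
import cv2,numpy as np
s=cv2.imread("pics/side0.png");t=cv2.imread("pics/top0.png")
def c(im,x,y,w,h): 
    p=cv2.resize(im[y:y+h,x:x+w],(400,300),interpolation=cv2.INTER_CUBIC); k=400/w
    for i in range(0,w,10):
        cv2.line(p,(int(i*k),0),(int(i*k),6),(0,0,255),1); cv2.putText(p,str(x+i),(int(i*k),14),0,.3,(0,0,255))
    for j in range(0,h,10):
        cv2.line(p,(0,int(j*k)),(6,int(j*k)),(0,0,255),1); cv2.putText(p,str(y+j),(8,int(j*k)+4),0,.3,(0,0,255))
    return p
cv2.imwrite("pics/c1.png",np.vstack([np.hstack([c(s,240,225,100,75),c(s,300,140,80,60)]),np.hstack([c(t,200,170,80,60),c(t,335,170,80,60)])]))
E
```

```text
(no output)
```

View pics/c1.png

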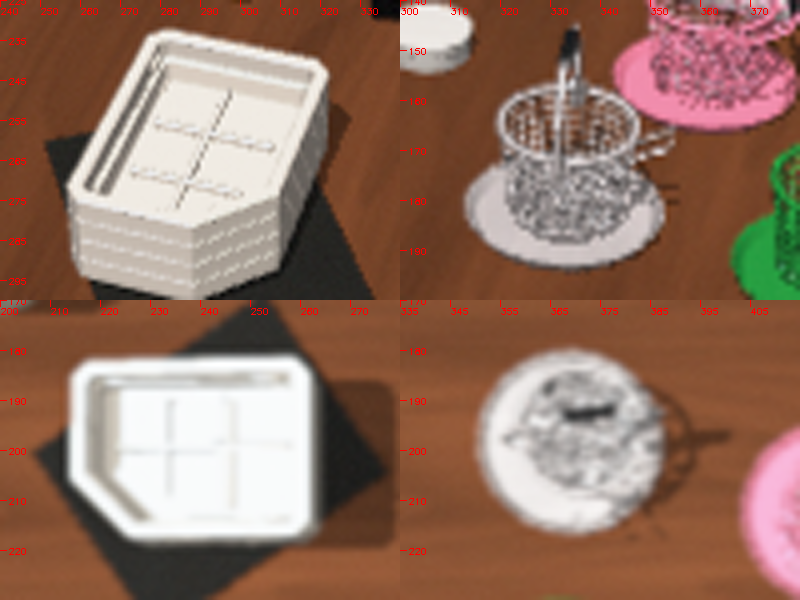

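```bash
cat > h.py <<'E'
import numpy as np
from rig import ctrl, grab_frame, camera_info
from scipy.spatial.transform import Rotation as R
from scipy.optimize import least_squares
CI={n:camera_info(n) for n in("side","top")}
def proj(n,P):
    c=CI[n]; p=(np.atleast_2d(P)-c["xyz"])@R.from_rotvec(c["rotation"]).as_matrix()
    f=200/np.tan(np.radians(c["vertical_fov"]/2))
    return np.c_[c["cx"]+f*p[:,0]/-p[:,2], c["cy"]+f*p[:,1]/p[:,2]]
def rz(a): return R.from_euler("z",a).as_matrix()
def tri(a,b,x0=(.5,0,.1)):
    r=least_squares(lambda X:np.r_[proj("side",X)[0]-a,proj("top",X)[0]-b],x0); return r.x,r.fun
def tool():
    s=ctrl.get_state(); M=R.from_rotvec(s["eef_rot"]).as_matrix(); return s["position"],M,s
def go(target,yaw=None):
    "shift in tool shares of 2cm to reach world target; yaw = desired world angle of tool y (mod pi)"
    p,M,s=tool(); d=M.T@(np.array(target)-p)/.02
    print("pos",p.round(4),"tool x",M[:,0].round(3),"tool y",M[:,1].round(3),"z",M[:,2].round(3),"shares",d.round(2))
    if yaw is not None:
        cur=np.arctan2(M[1,1],M[0,1]); e=(yaw-cur+np.pi/2)%np.pi-np.pi/2
        print("turn about tool z, shares of 5deg:",round(-np.degrees(e)/5,2),"q6",s["q"][5])
E
python3 - <<'E'
from h import *
V=np.array([[-80,60],[-80,-20],[-40,-60],[80,-60],[80,60]])/1e3
S=np.array([[257.5,272.5],[289.25,282],[310,271.75],[322,242.5],[279.5,233.25]])
T=np.array([[214.4,182],[213.6,206.4],[227,218.6],[263.6,218],[262,181.6]])
def f(x):
    P=np.c_[V@rz(x[3])[:2,:2].T+x[:2],np.full(5,x[2])]
    return np.r_[proj("side",P)-S,proj("top",P)-T].ravel()
r=least_squares(f,[.5,.2,.08,-1.57],loss="soft_l1"); print("tray x y ztop yaw",r.x.round(4)); print(r.fun.reshape(-1,2).round(1) if False else f(r.x).reshape(-1,2).round(1).tolist())
x=r.x; print("cut",rz(x[3])@[-.0568,-.0368,0]+[*x[:3]])
for n,a,b in(("grip",(334.2,148.6),(373,192.2)),("pan",(332.8,183),(369.1,198.5))): print(n,*tri(a,b))
# rim centre at z=.074 from side only
print("rim",least_squares(lambda X:(proj("side",[*X,.074])[0]-(333.7,164.4)),[.5,-.2]).x)
print("hook z.07",least_squares(lambda X:(proj("side",[*X,.07])[0]-(354.4,166.6)),[.5,-.2]).x)
go([0.5,0,.2],0)
for nm,a,b in(("jar",(278,188),(308,160)),("drop",(300,205),(306,187))): print(nm,tri(a,b)[0])
E
```

```text
tray x y ztop yaw [ 0.5351  0.243   0.0836 -1.5575]
[[-1.3, 2.0], [-0.2, -0.2], [0.8, 1.7], [2.1, -1.8], [-0.6, -1.6], [0.6, 0.9], [1.2, -0.0], [-0.4, -0.6], [-1.3, -0.7], [0.2, 0.3]]
cut [0.49751625 0.29930172 0.08361145]
grip [ 0.54976957 -0.20434136  0.13090042] [-0.40004511 -0.07805554  0.0714415   0.42894743]
pan [ 0.54760323 -0.2049626   0.00295796] [ 0.01066279  0.00203949 -0.00187877 -0.01177813]
rim [ 0.54758438 -0.20430346]
hook z.07 [ 0.48424455 -0.21842931]
pos [0.1663 0.5499 0.2305] tool x [-0.957  0.29   0.   ] tool y [ 0.29   0.957 -0.002] z [-0.001 -0.002 -1.   ] shares [-23.93 -21.49   1.55]
turn about tool z, shares of 5deg: 14.63 q6 1.4311910785411477
jar [0.65982145 0.00646499 0.10199785]
drop [0.58421629 0.01664292 0.06514308]
```

The crop confirms the silver basket: its grip is at side (334,149) / top (373,192) and its catch hooks are at side (354,167), toward the robot. The stack's cut corner is at side (300,277) / top (220,212). From two views the tray rim measures z 0.0836 m and the pan axis (0.548,-0.205), and the grip is upright at z≈0.13.

```bash
python3 -m jog '[[0,0,0,-0.94,0],[0,0,0,-0.94,0],[0,0,0,-0.94,0],[0,0,0,-0.94,0],[0,0,0,-0.94,0],[-0.43,-1,0,0,0],[-0.43,-1,0,0,0],[-0.43,-1,0,0,0],[-0.43,-1,0,0,0],[-0.43,-1,0,0,0],[-0.43,-1,0,0,0],[-0.43,-1,0,0,0],[-0.43,-1,0,0,0],[-0.43,-1,0,0,0],[-0.43,-1,0,0,0],[-0.43,-1,0,0,0],[-0.43,-1,0,0,0],[-0.43,-1,0,0,0],[-0.43,-1,0,0,0],[-0.43,-1,0,0,0]]'
python3 -c "
from h import *
go([.6,-.204,.23],1.686)"
```

```text
time_s: 2.6
position: [0.3298, 0.266, 0.2314]
eef_rot: [-0.182, 3.136, 0.0]
wrist_force: [0.2, 0.3, 0.9]
finger_gap: -0.0
grip_force: 0.0
pos [0.3298 0.266  0.2314] tool x [-0.993 -0.115 -0.001] tool y [-0.115  0.993  0.   ] z [ 0.001  0.    -1.   ] shares [-10.7  -24.9    0.07]
turn about tool z, shares of 5deg: 0.01 q6 0.3728996799879529
```

```bash
python3 -m jog '[[-0.43,-1,0,0,0],[-0.43,-1,0,0,0],[-0.43,-1,0,0,0],[-0.43,-1,0,0,0],[-0.43,-1,0,0,0],[-0.43,-1,0,0,0],[-0.43,-1,0,0,0],[-0.43,-1,0,0,0],[-0.43,-1,0,0,0],[-0.43,-1,0,0,0],[-0.43,-1,0,0,0],[-0.43,-1,0,0,0],[-0.43,-1,0,0,0],[-0.43,-1,0,0,0],[-0.43,-1,0,0,0],[-0.43,-1,0,0,0],[-0.43,-1,0,0,0],[-0.43,-1,0,0,0],[-0.43,-1,0,0,0],[-0.43,-1,0,0,0]]' && python3 -m jog '[[-0.42,-1,0,0,0],[-0.42,-1,0,0,0],[-0.42,-1,0,0,0],[-0.42,-1,0,0,0],[-0.42,-0.9,0,0,0],[0,0,1,0,0],[0,0,1,0,0],[0,0,1,0,0],[0,0,1,0,0],[0,0,1,0,0],[0,0,0.8,0,0],[0,0,0,0,0]]'
python3 - <<'E'
from h import *
import cv2
go([.5,-.21,.112],1.686)
s=grab_frame("side");t=grab_frame("top")
cv2.imwrite("pics/f1.png",np.hstack([cv2.resize(i[y:y+75,x:x+75],(400,400),interpolation=cv2.INTER_CUBIC)[:,:,::-1] for i,x,y in((s,295,120),(t,335,160))]))
E
```

```text
time_s: 5.1
position: [0.5475, -0.1112, 0.2312]
eef_rot: [0.183, -3.136, -0.0]
wrist_force: [0.1, 0.5, -0.5]
finger_gap: 0.005
grip_force: 0.0
time_s: 6.6
position: [0.599, -0.2023, 0.1137]
eef_rot: [0.182, -3.134, -0.002]
wrist_force: [-0.5, 0.4, 0.4]
finger_gap: -0.0
grip_force: 0.0
pos [ 0.599  -0.2023  0.1137] tool x [-0.993 -0.116  0.002] tool y [-0.116  0.993  0.002] z [-0.003  0.001 -1.   ] shares [4.96 0.19 0.1 ]
turn about tool z, shares of 5deg: 0.01 q6 -0.5688053999441152
```

View pics/f1.png

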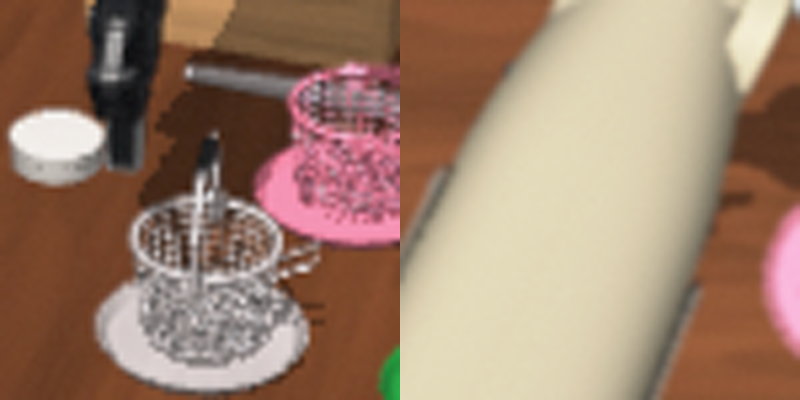

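The fingers are at crop (125,150), on the far side of the upright grip at (208,150). I now sweep the grip toward the catch.

```bash
python3 -m jog '[[0.5,0,0,0,0],[0.5,0,0,0,0],[0.5,0,0,0,0],[0.5,0,0,0,0],[0.5,0,0,0,0],[0.5,0,0,0,0],[0.5,0,0,0,0],[0.5,0,0,0,0],[0.5,0,0,0,0],[0.5,0,0,0,0],[0.4,0,0,0,0],[0,0,0,0,0],[0,0,0.5,0,0],[0,0,0.5,0,0],[0,0,0.5,0,0],[0,0,0,0,0]]'
python3 - <<'E'
from h import *
import cv2
go([.492,-.211,.076],1.686)
s=grab_frame("side")
cv2.imwrite("pics/f2.png",cv2.resize(s[120:195,295:395],(800,600),interpolation=cv2.INTER_CUBIC)[:,:,::-1])
E
```

```text
time_s: 8.7
position: [0.4918, -0.2143, 0.0838]
eef_rot: [0.183, -3.134, -0.003]
wrist_force: [-0.2, -0.6, 0.5]
finger_gap: -0.003
grip_force: 0.0
pos [ 0.4918 -0.2143  0.0838] tool x [-0.993 -0.116  0.002] tool y [-0.116  0.993  0.002] z [-0.002  0.002 -1.   ] shares [-0.03  0.16  0.39]
turn about tool z, shares of 5deg: 0.02 q6 -0.677211443797435
```

View pics/f2.png

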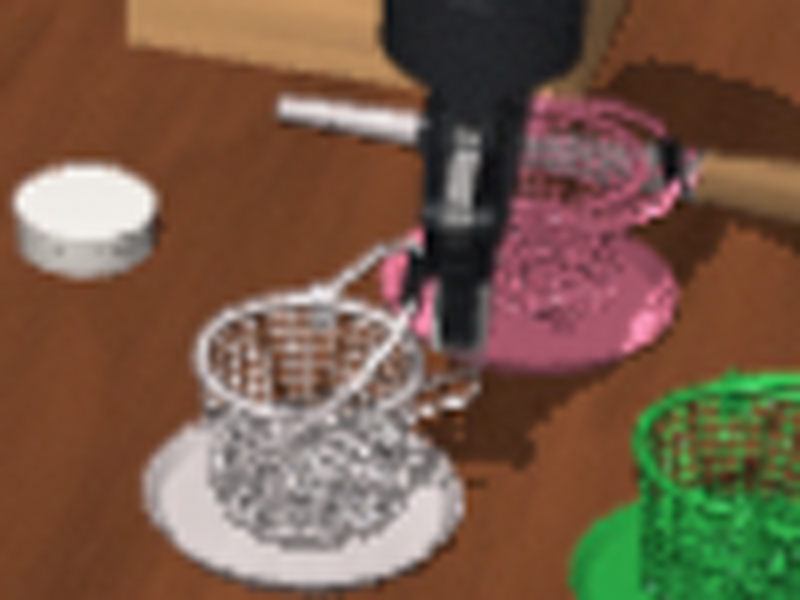

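The handle is at about 45° and the sleeve, at crop (415,270), has slipped to the +x side of the fingers. I will rise, step back over it and press down from above.

```bash
python3 -m jog '[[0,0,-1,0,0],[0,0,-1,0,0],[0,0,-0.2,0,0],[-0.4,0.1,0,0,0],[-0.4,0.1,0,0,0],[0,0,0.5,0,0],[0,0,0.5,0,0],[0.1,0,0.5,0,0],[0.2,0,0.4,0,0],[0.2,0,0.3,0,0],[0.1,0,0.2,0,0],[0,0,0.15,0,0],[0,0,0,0,0]]'
python3 - <<'E'
from h import *
import cv2
go([.492,-.211,.076],1.686)
s=grab_frame("side")
cv2.imwrite("pics/f3.png",cv2.resize(s[135:195,305:385],(640,480),interpolation=cv2.INTER_CUBIC)[:,:,::-1])
E
```

```text
time_s: 10.38
position: [0.4961, -0.2105, 0.0782]
eef_rot: [-0.183, 3.136, 0.0]
wrist_force: [0.2, 0.4, -0.2]
finger_gap: 0.002
grip_force: 0.0
pos [ 0.4961 -0.2105  0.0782] tool x [-0.993 -0.116 -0.   ] tool y [-0.116  0.993  0.   ] z [ 0.  0. -1.] shares [ 0.21 -0.    0.11]
turn about tool z, shares of 5deg: 0.01 q6 -0.6666417435710233
```

View pics/f3.png

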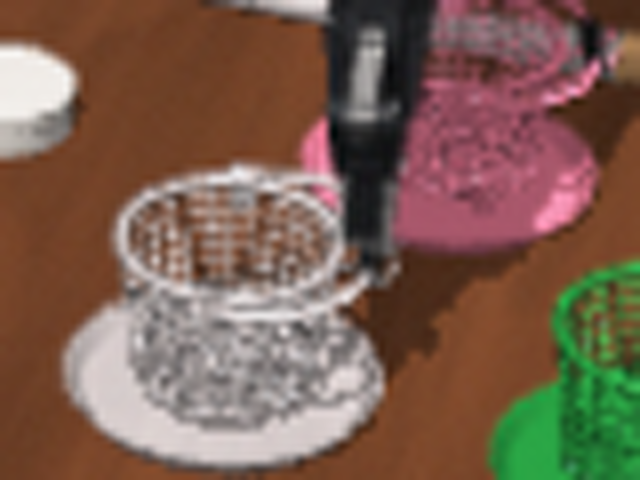

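The handle is nearly flat with its sleeve under the tips at crop (375,268). I press a little further until I feel the stop.

```bash
python3 -m jog '[[0.1,0,0.1,0,0],[0,0,0.1,0,0],[0,0,0.1,0,0],[0,0,0,0,0]]'; python3 -m jog '[[0,0,0.1,0,0],[0,0,0.1,0,0],[0,0,0,0,0],[0,0,0,0,0]]'
```

```text
time_s: 10.92
position: [0.4942, -0.2109, 0.0742]
eef_rot: [-0.183, 3.135, -0.002]
wrist_force: [-4.2, 1.5, 13.8]
finger_gap: -0.001
grip_force: 7.2
time_s: 11.42
position: [0.4944, -0.2111, 0.0734]
eef_rot: [-0.183, 3.134, -0.004]
wrist_force: [-12.0, 6.1, 36.5]
finger_gap: 0.001
grip_force: 18.6
```

The handle is on its stop (36 N at the stop, z 0.0734). I lift off and go to the stack's cut corner, turning the fingers to its 45° rim.

```bash
python3 -m jog '[[0,0,-0.7,0,0],[0,0,-1,0,0],[0,0,-1,-0.98,0],[0,0,-1,-0.98,0],[0,0,-1,-0.98,0],[0,0,-1,-0.98,0],[0,0,-1,-0.98,0],[0,0,0,-0.98,0],[0,0,0,-0.98,0],[0,0,0,-0.98,0],[0,0,0,0,0]]' && python3 -m jog '[[-0.97,0.93,0,0,0],[-0.97,0.93,0,0,0],[-0.97,0.93,0,0,0],[-0.97,0.93,0,0,0],[-0.97,0.93,0,0,0],[-0.97,0.93,0,0,0],[-0.97,0.93,0,0,0],[-0.97,0.93,0,0,0],[-0.97,0.93,0,0,0],[-0.97,0.93,0,0,0],[-0.97,0.93,0,0,0.4],[-0.97,0.93,0,0,0.4],[-0.97,0.93,0,0,0.4],[-0.97,0.93,0,0,0.4],[-0.97,0.93,0,0,0.4],[-0.97,0.93,0,0,0.4],[-0.97,0.93,0,0,0.4],[-0.97,0.93,0,0,0.4],[-0.97,0.93,0,0,0.4],[0,0,0,0,0.4]]'
python3 - <<'E'
from h import *
go([.4975,.2993,.1],-.771)
E
```

```text
time_s: 12.8
position: [0.4941, -0.2107, 0.2021]
eef_rot: [1.223, -2.894, -0.001]
wrist_force: [-0.0, 0.4, 0.8]
finger_gap: 0.001
grip_force: 0.0
time_s: 15.3
position: [0.4969, 0.3013, 0.2019]
eef_rot: [1.226, -2.892, -0.0]
wrist_force: [0.0, -0.3, 0.2]
finger_gap: 0.4
grip_force: 0.0
pos [0.4969 0.3013 0.2019] tool x [-0.696 -0.718  0.   ] tool y [-0.718  0.696  0.   ] z [-0.  0. -1.] shares [ 0.05 -0.09  5.09]
turn about tool z, shares of 5deg: 0.02 q6 -0.394608541679927
```

```bash
python3 -m jog '[[0.05,-0.09,1,0,0.4],[0,0,1,0,0.4],[0,0,1,0,0.4],[0,0,1,0,0.4],[0,0,1,0,0.4],[0,0,0,0,0.4]]'
python3 - <<'E'
from h import *
import cv2
go([.4975,.2993,.077],-.771)
s=grab_frame("side"); cv2.imwrite("pics/side_t.png",s[:,:,::-1])
p=cv2.resize(s[220:305,240:340],(800,680),interpolation=cv2.INTER_CUBIC)[:600,:,::-1].copy()
q=proj("side",[.4975,.2993,.084])[0]; cv2.circle(p,tuple(int(v) for v in (q-(240,220))*8),4,(0,0,255),-1)
cv2.imwrite("pics/g1.png",p); print(q)
E
```

```text
time_s: 16.05
position: [0.4964, 0.2965, 0.1007]
eef_rot: [1.22, -2.891, 0.0]
wrist_force: [0.2, 0.1, -0.3]
finger_gap: 0.4
grip_force: 0.0
pos [0.4964 0.2965 0.1007] tool x [-0.698 -0.717  0.004] tool y [-0.717  0.698  0.001] z [-0.003 -0.002 -1.   ] shares [-0.14  0.06  1.19]
turn about tool z, shares of 5deg: -0.01 q6 -0.3990880864271313
[299.16873512 276.23684985]
```

View pics/g1.png

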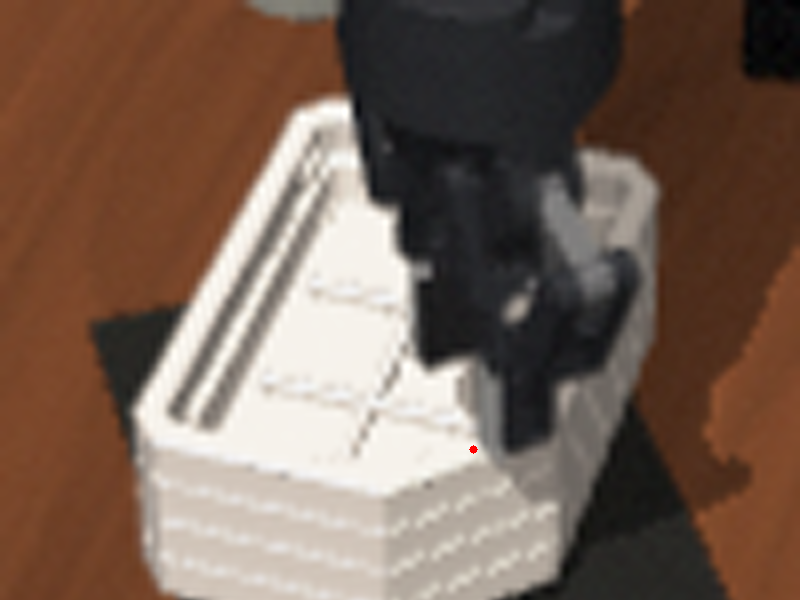

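The fingers straddle the cut-off rim: the outer tip is at crop (530,445), the inner one at (440,355), and the expected pinch point is the red dot at (473,450). I take a shallow pinch so the rim can tilt between the pads.

```bash
python3 -m jog '[[-0.14,0.06,0.6,0,0.4],[0,0,0.53,0,0.4],[0,0,0,0,0.2],[0,0,0,0,0.14],[0,0,0,0,0.12],[0,0,0,0,0.11],[0,0,0,0,0.1],[0,0,0,0,0.1],[0,0,0,0,0.1]]'
python3 -c "
from h import *
go([.4975,.2993,.0775],-.771)"
```

```text
time_s: 17.23
position: [0.4991, 0.3008, 0.08]
eef_rot: [-1.224, 2.893, -0.0]
wrist_force: [0.4, -1.3, 1.5]
finger_gap: 0.099
grip_force: 6.9
pos [0.4991 0.3008 0.08  ] tool x [-0.696 -0.718 -0.001] tool y [-0.718  0.696 -0.   ] z [ 0.001  0.    -1.   ] shares [0.11 0.01 0.13]
turn about tool z, shares of 5deg: 0.01 q6 -0.3957287971377584
```

```bash
python3 -m jog '[[0,0,0,0,0.13],[0,0,0.15,0,0.13],[0,0,0,0,0.13]]';python3 -m jog '[[0,0,0,0,0.1],[0,0,0,0,0.09],[0,0,0,0,0.09]]';python3 -m jog '[[0,0,0,0,0.07],[0,0,0,0,0.07]]'
```

```text
time_s: 17.6
position: [0.4983, 0.3008, 0.0761]
eef_rot: [1.224, -2.892, -0.001]
wrist_force: [0.6, 0.3, 0.1]
finger_gap: 0.132
grip_force: 0.0
time_s: 17.98
position: [0.4986, 0.3007, 0.0765]
eef_rot: [1.224, -2.893, -0.0]
wrist_force: [-1.0, -0.1, -1.2]
finger_gap: 0.091
grip_force: 22.5
time_s: 18.23
position: [0.4987, 0.3008, 0.0767]
eef_rot: [1.224, -2.893, -0.0]
wrist_force: [0.1, -0.5, -1.8]
finger_gap: 0.083
grip_force: 51.5
```

Grip force follows the commanded opening (0.09 gives about 22 N), so I peel with a light grip along the arc about the far corner.

```bash
python3 -m jog '[[0,0,0,0,0.093],[0,0,0,0,0.093],[0,-0.01,-0.15,0,0.093],[0,-0.01,-0.15,0,0.093],[0,-0.02,-0.15,0,0.093],[0,-0.02,-0.15,0,0.093],[0,-0.02,-0.15,0,0.093],[0,-0.03,-0.15,0,0.093],[0,-0.03,-0.15,0,0.093],[0,0,0,0,0.093],[0,0,0,0,0.093]]'
python3 - <<'E'
from h import *
import cv2
p,M,s=tool(); print(s["moment"]@M, s["wrist_force"]@M)
s=grab_frame("side")
a=cv2.imread("pics/side_t.png")
def c(i): return cv2.resize(i[222:302,245:335],(400,356),interpolation=cv2.INTER_CUBIC)
cv2.imwrite("pics/g2.png",np.hstack([c(a),c(s[:,:,::-1])])); cv2.imwrite("pics/side_p.png",s[:,:,::-1])
E
```

```text
time_s: 19.6
position: [0.501, 0.2988, 0.0979]
eef_rot: [-1.224, 2.893, -0.0]
wrist_force: [-0.4, 0.1, -0.7]
finger_gap: 0.099
grip_force: 25.7
[-0.04456411 -0.00735554 -0.03978782] [0.23169261 0.3574953  0.68378399]
```

View pics/g2.png

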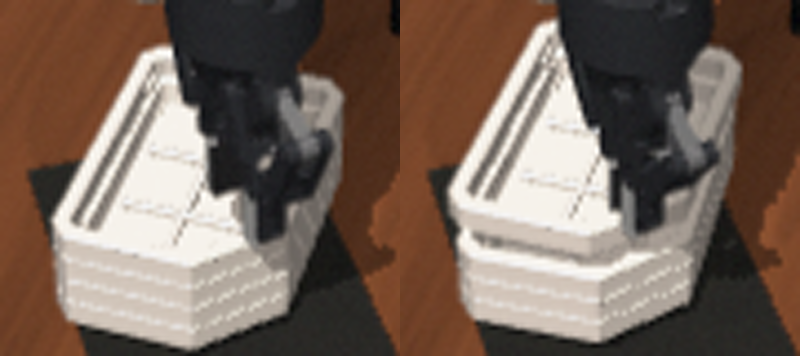

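The top tray is up: the rim gap shows at crop (490,238). I need numbers on whether its far end stayed down and whether the lower trays moved, so I track patches.

```bash
python3 - <<'E'
from h import *
import cv2
a=cv2.imread("pics/side_t.png",0);b=cv2.imread("pics/side_p.png",0);o=cv2.imread("pics/side0.png",0)
def track(I,J,x,y,r=6,s=14):
    t=cv2.resize(I[y-r:y+r+1,x-r:x+r+1],None,fx=4,fy=4,interpolation=cv2.INTER_CUBIC)
    w=cv2.resize(J[y-s:y+s+1,x-s:x+s+1],None,fx=4,fy=4,interpolation=cv2.INTER_CUBIC)
    m=cv2.matchTemplate(w,t,cv2.TM_CCOEFF_NORMED);_,v,_,l=cv2.minMaxLoc(m); return (l[0]/4-(s-r),l[1]/4-(s-r),round(v,2))
for n,(x,y) in dict(mat_left=(253,262),bot_left=(262,293),bot_mid=(288,299),cutR_bot=(309,290),mid_stack=(276,286),TLcorner=(279,235),top_left=(258,272),floorx=(265,250)).items():
    print(n,track(o,a,x,y),track(a,b,x,y),track(o,b,x,y))
# predicted shift for tilt 0.14 about far corner, vs straight lift 20mm
T=lambda p:rz(-1.5575)@(np.array(p)/1e3)+[.5351,.243,.052]
far=T([73,53,16]); d=T([-56.8,-36.8,32])-far; ax=np.cross(d*[1,1,0],[0,0,1]); ax/=np.linalg.norm(ax)
for q in([80,60,32],[-80,60,32],[80,-60,32]):
    P=T(q); print(q,proj("side",P)[0].round(1),"tilt",(proj("side",far+R.from_rotvec(.13*ax).apply(P-far))-proj("side",P))[0].round(1),"lift20",(proj("side",P+[0,0,.02])-proj("side",P))[0].round(1))
E
```

```text
mat_left (0.0, 0.0, 0.99) (-2.25, -3.75, 0.85) (-2.25, -3.75, 0.85)
bot_left (0.0, 0.0, 1.0) (0.5, -0.75, 0.99) (0.5, -0.75, 0.99)
bot_mid (0.0, 0.0, 1.0) (1.0, -1.5, 0.99) (1.0, -1.5, 0.99)
cutR_bot (0.0, 0.0, 1.0) (0.25, -2.0, 0.99) (0.25, -2.0, 0.99)
mid_stack (0.0, 0.0, 0.97) (3.25, -2.0, 0.36) (2.0, -7.25, 0.35)
TLcorner (-1.0, 0.5, 0.87) (-2.25, -5.0, 0.87) (-3.0, -4.5, 0.64)
top_left (0.0, 0.0, 1.0) (-0.75, -6.75, 0.98) (-0.75, -6.75, 0.98)
floorx (0.0, 0.0, 1.0) (-3.0, -2.5, 1.0) (-3.0, -2.5, 1.0)
[80, 60, 32] [278.8 231.5] tilt [-0.2 -0.1] lift20 [-0.2 -6. ]
[-80, 60, 32] [256.1 274.4] tilt [-0.7 -5.8] lift20 [-0.5 -6.2]
[80, -60, 32] [324.1 240.6] tilt [-0.3 -2.9] lift20 [ 0.2 -6.1]
```

The tray lifted nearly straight: the far corner rose about 5 px, and the lower stack moved about 1–2 px with it. The grip is too stiff, so I lower it back at once and re-pinch shallower and lighter.

```bash
cat >> h.py <<'E'
def track(I,J,x,y,r=6,s=14):
    import cv2
    t=cv2.resize(I[y-r:y+r+1,x-r:x+r+1],None,fx=4,fy=4,interpolation=cv2.INTER_CUBIC)
    w=cv2.resize(J[y-s:y+s+1,x-s:x+s+1],None,fx=4,fy=4,interpolation=cv2.INTER_CUBIC)
    m=cv2.matchTemplate(w,t,cv2.TM_CCOEFF_NORMED);_,v,_,l=cv2.minMaxLoc(m); return (l[0]/4-(s-r),l[1]/4-(s-r),round(v,2))
PT=dict(bot_left=(262,293),bot_mid=(288,299),cutR_bot=(309,290),near_mid=(272,277),TL=(279,235),top_left=(258,272),TR=(321,243),flr=(270,251))
def chk(name):
    import cv2
    o=cv2.imread("pics/side0.png",0); g=grab_frame("side"); cv2.imwrite(f"pics/{name}.png",g[:,:,::-1]); g=cv2.cvtColor(g,cv2.COLOR_RGB2GRAY)
    for n,(x,y) in PT.items(): print(n,track(o,g,x,y))
E
python3 -m jog '[[0,0.03,0.15,0,0.093],[0,0.03,0.15,0,0.093],[0,0.02,0.15,0,0.093],[0,0.02,0.15,0,0.093],[0,0.02,0.15,0,0.093],[0,0.01,0.15,0,0.093],[0,0.01,0.15,0,0.093],[0,0,0,0,0.093],[0,0,0,0,0.093]]'
python3 -c "
from h import *
chk('d1')"
python3 -m jog '[[0,0,0,0,0.14],[0,0,0,0,0.14]]'
python3 -c "
from h import *
chk('d2'); go([.4975,.2993,.08],-.771)"
```

```text
time_s: 20.78
position: [0.5001, 0.3006, 0.0779]
eef_rot: [-1.223, 2.891, -0.003]
wrist_force: [-0.8, -2.7, 9.4]
finger_gap: 0.094
grip_force: 33.8
bot_left (0.5, 0.5, 0.99)
bot_mid (0.75, -0.25, 0.99)
cutR_bot (0.5, -0.75, 0.98)
near_mid (-2.0, -3.75, 0.87)
TL (-4.5, 2.25, 0.55)
top_left (-0.75, -4.0, 0.97)
TR (-0.75, 0.0, 0.98)
flr (-2.0, -2.25, 0.93)
time_s: 21.08
position: [0.499, 0.3007, 0.0764]
eef_rot: [-1.224, 2.893, -0.0]
wrist_force: [1.0, -1.0, 2.4]
finger_gap: 0.139
grip_force: 0.9
bot_left (0.5, 0.5, 0.99)
bot_mid (0.75, -0.25, 0.99)
cutR_bot (0.75, -1.0, 0.97)
near_mid (-2.0, -3.75, 0.86)
TL (-4.5, 2.0, 0.56)
top_left (-0.5, -4.25, 0.98)
TR (-0.5, 0.0, 0.98)
flr (-2.0, -2.25, 0.93)
pos [0.499  0.3007 0.0764] tool x [-0.696 -0.718  0.   ] tool y [-0.718  0.696 -0.   ] z [ 0. -0. -1.] shares [ 0.1   0.01 -0.18]
turn about tool z, shares of 5deg: 0.01 q6 -0.3956933042185856
```

```bash
python3 - <<'E'
import cv2
a=cv2.imread("pics/d2.png"); cv2.imwrite("pics/d2c.png",cv2.resize(a[225:300,240:340],(800,600),interpolation=cv2.INTER_CUBIC))
E
```

```text
(no output)
```

View pics/d2c.png

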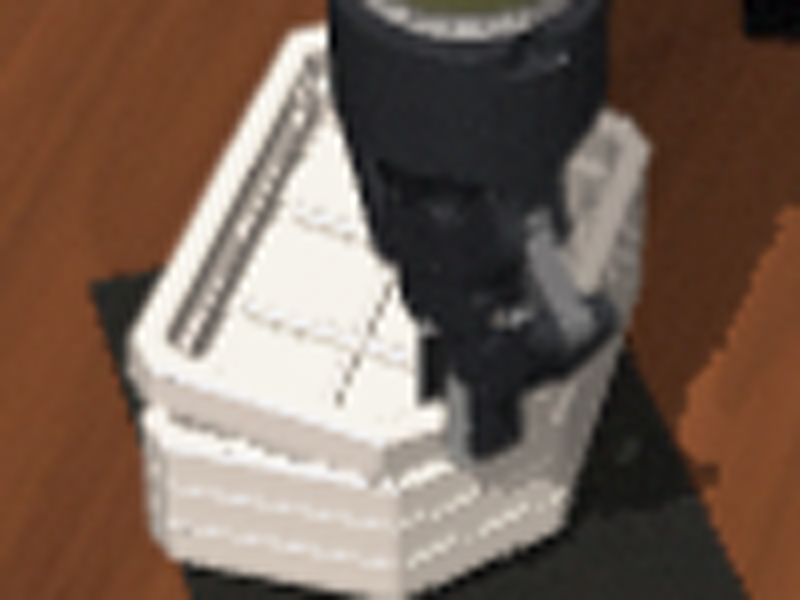

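The top tray sits askew: its +y long side (near-left corner at crop (135,350)) is about 13 mm up while the right side is seated. The lower trays are within about 2 mm. I release it and press the raised side back down with shut fingers.

```bash
python3 -m jog '[[0,0,0,0,0.3],[0,0,-0.5,0,0.3],[0,0,-1,0,0.3],[0,0,-1,0,0.3],[-0.01,-0.9,0,0,0],[-0.01,-0.9,0,0,0],[-0.01,-0.9,0,0,0],[-0.01,-0.9,0,0,0],[-0.01,-0.9,0,0,0],[-0.01,-0.9,0,0,0],[-0.01,-0.9,0,0,0],[0,0,0.5,0,0],[0,0,0.5,0,0],[0,0,0,0,0]]'
python3 -c "
from h import *
go([.5905,.2137,.084],-.771);chk('d3')"
```

```text
time_s: 22.88
position: [0.5886, 0.2143, 0.1051]
eef_rot: [1.224, -2.89, -0.001]
wrist_force: [-0.2, -0.9, -0.1]
finger_gap: -0.0
grip_force: 0.0
pos [0.5886 0.2143 0.1051] tool x [-0.696 -0.718  0.003] tool y [-0.718  0.696  0.002] z [-0.003 -0.    -1.   ] shares [-0.05 -0.09  1.05]
turn about tool z, shares of 5deg: 0.02 q6 -0.5803228008039663
bot_left (0.5, 0.5, 0.99)
bot_mid (0.75, -0.25, 0.99)
cutR_bot (0.75, -1.0, 0.99)
near_mid (-1.75, -3.75, 0.87)
TL (4.5, -3.0, 0.83)
top_left (-0.75, -4.25, 0.98)
TR (-1.0, -0.25, 0.99)
flr (-3.0, -0.25, 0.94)
```

```bash
python3 -m jog '[[0,0,0.3,0,0],[0,0,0.2,0,0],[0,0,0.1,0,0],[0,0,0,0,0]]';python3 -m jog '[[0,0,0.1,0,0],[0,0,0.1,0,0],[0,0,0.1,0,0],[0,0,0,0,0]]'
python3 -c "
from h import *
chk('d4')"
```

```text
time_s: 23.42
position: [0.5901, 0.2141, 0.0945]
eef_rot: [1.224, -2.893, -0.0]
wrist_force: [-0.1, 0.5, -0.5]
finger_gap: 0.003
grip_force: 0.0
time_s: 23.92
position: [0.5899, 0.214, 0.0884]
eef_rot: [1.224, -2.893, -0.0]
wrist_force: [-0.4, -0.9, -0.3]
finger_gap: 0.003
grip_force: 0.0
bot_left (0.5, 0.5, 0.99)
bot_mid (0.5, -0.25, 0.99)
cutR_bot (0.75, -1.0, 0.99)
near_mid (-1.0, 0.5, 0.95)
TL (5.75, 0.0, 0.87)
top_left (-0.75, 0.5, 0.98)
TR (-1.5, -2.75, 0.99)
flr (-2.0, 1.0, 0.96)
```

The tray rocks and sits 3–4 mm off its nest. I press gently on its floor's centre instead, so the tapered walls can centre it.

```bash
python3 -m jog '[[0,0,-0.8,0,0],[0,0,-0.8,0,0],[0.3,1,0,0,0],[0.3,1,0,0,0],[0.27,0.98,0,0,0],[0,0,0.8,0,0],[0,0,0.8,0,0],[0,0,0.5,0,0],[0,0,0.4,0,0],[0,0,0,0,0]]'; python3 -c "
from h import *
go([.535,.243,.06],-.771)
chk('e0')"; python3 -m jog '[[0,0,0.15,0,0],[0,0,0.15,0,0],[0,0,0.1,0,0],[0,0,0,0,0]]'
python3 -c "
from h import *
chk('e1')"
```

```text
time_s: 25.22
position: [0.535, 0.2427, 0.0696]
eef_rot: [1.223, -2.892, -0.0]
wrist_force: [-0.9, 0.0, -0.5]
finger_gap: 0.003
grip_force: 0.0
pos [0.535  0.2427 0.0696] tool x [-0.697 -0.717  0.001] tool y [-0.717  0.697  0.001] z [-0.002 -0.    -1.   ] shares [-0.01  0.01  0.48]
turn about tool z, shares of 5deg: 0.0 q6 -0.5108544385330577
bot_left (0.5, 0.5, 0.99)
bot_mid (0.75, -0.25, 0.99)
cutR_bot (0.75, -1.0, 0.99)
near_mid (-1.0, 0.5, 0.95)
TL (-4.0, 0.25, 0.61)
top_left (-0.75, 0.5, 0.98)
TR (-1.25, -2.5, 0.95)
flr (-1.0, -1.25, 0.96)
time_s: 25.78
position: [0.5352, 0.2431, 0.0626]
eef_rot: [1.224, -2.893, -0.0]
wrist_force: [0.4, -0.9, -0.0]
finger_gap: -0.0
grip_force: 0.0
bot_left (0.5, 0.5, 0.99)
bot_mid (0.75, -0.25, 0.99)
cutR_bot (0.75, -1.0, 0.99)
near_mid (-1.0, 0.5, 0.95)
TL (-5.25, 5.25, 0.59)
top_left (-0.75, 0.5, 0.98)
TR (-1.25, -2.5, 0.95)
flr (-1.0, -1.25, 0.96)
```

```bash
python3 -m jog '[[0,0,0.1,0,0],[0,0,0.1,0,0],[0,0,0,0,0]]';python3 -m jog '[[0,0,0.1,0,0],[0,0,0.1,0,0],[0,0,0,0,0]]'
python3 -c "
from h import *
chk('e2')"
```

```text
time_s: 26.2
position: [0.5362, 0.243, 0.0593]
eef_rot: [-1.223, 2.892, -0.001]
wrist_force: [0.6, -1.8, 1.8]
finger_gap: -0.004
grip_force: 1.4
time_s: 26.58
position: [0.5354, 0.2432, 0.0546]
eef_rot: [-1.224, 2.893, 0.0]
wrist_force: [1.4, 0.2, 1.6]
finger_gap: 0.001
grip_force: 0.8
bot_left (0.5, 0.5, 0.99)
bot_mid (0.75, -0.25, 0.99)
cutR_bot (0.75, -1.0, 0.99)
near_mid (-1.0, 0.75, 0.93)
TL (-5.5, 7.0, 0.59)
top_left (-0.5, 0.5, 0.99)
TR (-1.25, 0.0, 0.95)
flr (-2.0, 2.0, 0.97)
```

The tray is reseated (its right corner is back to 0 px and its near-left to 0.5 px). Now a shallow, light pinch at the cut corner.

```bash
sed -i 's/TL=(279,235)/TL=(277,236)/; s/print(n,track(o,g,x,y))/print(n,track(o,g,x,y,r=4 if n=="TL" else 6,s=12),end=" ")/' h.py
python3 -m jog '[[0,0,-0.9,0,0],[0,0,-1,0,0.2],[0,0,-0.9,0,0.4],[-0.2,0.85,0,0,0.4],[-0.2,0.85,0,0,0.4],[-0.2,0.8,0,0,0.4],[-0.15,0.8,0,0,0.4],[0,0,0.5,0,0.3],[0,0,0.5,0,0.2],[0,0,0.3,0,0.14],[0,0,0,0,0.14]]'
python3 -c "
from h import *
go([.4985,.3003,.079],-.771)
chk('e3')"
```

```text
time_s: 28.0
position: [0.4983, 0.2991, 0.0838]
eef_rot: [1.222, -2.893, 0.0]
wrist_force: [0.2, 0.5, -0.2]
finger_gap: 0.141
grip_force: 0.1
pos [0.4983 0.2991 0.0838] tool x [-0.697 -0.717  0.001] tool y [-0.717  0.697  0.   ] z [-0.001 -0.001 -1.   ] shares [-0.05  0.04  0.24]
turn about tool z, shares of 5deg: -0.0 q6 -0.3970200313365387
bot_left (0.5, 0.5, 0.99) bot_mid (0.75, -0.25, 0.99) cutR_bot (0.75, -1.0, 0.99) near_mid (-1.0, 0.75, 0.93) TL (-1.75, 0.25, 0.99) top_left (-0.5, 0.5, 0.99) TR (-1.25, 0.0, 0.98) flr (0.0, -2.25, 0.97)
```

```bash
python3 -m jog '[[-0.05,0.04,0.24,0,0.14],[0,0,0,0,0.12],[0,0,0,0,0.105],[0,0,0,0,0.1],[0,0,0,0,0.1]]'; python3 -m jog '[[0,0,-0.1,0,0.1],[0,-0.01,-0.1,0,0.1],[0,-0.01,-0.1,0,0.1],[0,-0.01,-0.1,0,0.1],[0,-0.01,-0.1,0,0.1],[0,0,0,0,0.1]]'
python3 -c "
from h import *
chk('e4')"
```

```text
time_s: 28.68
position: [0.4986, 0.3013, 0.08]
eef_rot: [-1.224, 2.893, 0.0]
wrist_force: [1.1, 0.3, -1.4]
finger_gap: 0.102
grip_force: 9.2
time_s: 29.42
position: [0.4992, 0.3006, 0.0902]
eef_rot: [-1.224, 2.893, 0.0]
wrist_force: [0.3, 0.3, -1.9]
finger_gap: 0.103
grip_force: 7.3
bot_left (0.75, 1.0, 0.99) bot_mid (1.25, 0.5, 0.99) cutR_bot (1.0, 0.0, 0.99) near_mid (0.25, -2.75, 0.84) TL (-1.25, 0.75, 0.98) top_left (0.0, -2.5, 0.99) TR (-0.5, 0.25, 0.99) flr (-2.0, 1.75, 0.99)
```

The light pinch works: the near-left corner is up 3 px, the far corners stayed put, and the lower trays are still. I keep peeling.

```bash
python3 -m jog '[[0,-0.02,-0.12,0,0.1],[0,-0.02,-0.12,0,0.1],[0,-0.02,-0.12,0,0.1],[0,-0.02,-0.12,0,0.1],[0,-0.03,-0.12,0,0.1],[0,0,0,0,0.1],[0,0,0,0,0.1]]'
python3 -c "
from h import *
chk('e5')"
```

```text
time_s: 30.35
position: [0.5007, 0.299, 0.1019]
eef_rot: [-1.224, 2.893, 0.0]
wrist_force: [-0.2, -0.6, -1.1]
finger_gap: 0.101
grip_force: 8.7
bot_left (1.0, 1.0, 1.0) bot_mid (1.25, 0.5, 0.99) cutR_bot (1.0, 0.0, 0.99) near_mid (1.5, -6.0, 0.74) TL (-1.25, 0.25, 0.98) top_left (-0.25, -4.75, 0.98) TR (-0.25, -2.5, 0.98) flr (0.25, -3.25, 0.96)
```

```bash
python3 -m jog '[[0,0,0,0,0.1],[0,-0.03,-0.12,0,0.1],[0,-0.03,-0.12,0,0.1],[0,-0.04,-0.12,0,0.1],[0,-0.04,-0.12,0,0.1],[0,-0.04,-0.12,0,0.1],[0,-0.04,-0.12,0,0.1],[0,0,0,0,0.1],[0,0,0,0,0.1]]'
python3 -c "
from h import *
chk('e6')"
```

```text
time_s: 31.52
position: [0.5038, 0.2959, 0.1163]
eef_rot: [1.224, -2.893, -0.0]
wrist_force: [-1.0, -0.6, -1.3]
finger_gap: 0.103
grip_force: 8.7
bot_left (1.0, 1.0, 1.0) bot_mid (1.25, 0.5, 0.99) cutR_bot (1.0, 0.0, 0.99) near_mid (0.25, 6.0, 0.66) TL (-1.75, -5.25, 0.97) top_left (1.25, 6.0, 0.98) TR (-0.5, -6.0, 0.85) flr (-2.25, -6.0, 0.93)
```

```bash
python3 -m jog '[[0,0,0,0,0.09],[0,0,0,0,0.08],[0,0,0,0,0.07],[0,0,0,0,0.06],[0,0,0,0,0.06]]'
cat >> h.py <<'E'
def pose(name,x0,pts=("TL","top_left","TR")):
    "rigid tilt fit of the held tray from tracked patches vs start picture"
    import cv2
    o=cv2.imread("pics/side0.png",0); g=cv2.imread(f"pics/{name}.png",0)
    for n in pts+("near_mid","flr"): print(n,track(o,g,*PT[n],r=4 if n=="TL" else 6,s=26),end=" ")
E
python3 -c "
from h import *
chk('e7');print(); pose('e6',0);print(); pose('e7',0)"
```

```text
time_s: 32.2
position: [0.5039, 0.2959, 0.1163]
eef_rot: [-1.224, 2.893, 0.0]
wrist_force: [0.4, 0.4, -1.2]
finger_gap: 0.074
grip_force: 54.2
bot_left (1.0, 1.0, 1.0) bot_mid (1.25, 0.5, 0.99) cutR_bot (1.0, 0.0, 0.99) near_mid (0.25, 6.0, 0.66) TL (-1.75, -5.25, 0.97) top_left (1.25, 6.0, 0.98) TR (-0.5, -6.0, 0.84) flr (-3.75, -3.75, 0.94) 
TL (-1.75, -5.25, 0.97) top_left (1.25, 6.0, 0.98) TR (-1.0, -7.75, 0.98) near_mid (1.25, -12.0, 0.76) flr (0.0, -9.5, 0.93) 
TL (-1.75, -5.25, 0.97) top_left (1.25, 6.0, 0.98) TR (-1.0, -7.75, 0.98) near_mid (1.0, -12.0, 0.77) flr (-1.0, -8.25, 0.94)
```

The tray is free: its far corner is up about 17 mm and its near side about 36 mm, so it is still tilted about 0.13 rad in the grip, and the lower trays haven't moved. I lift it clear and carry it over. If it stays tilted, I can bed it briefly on the basket's fixed rim and re-pinch it level.

```bash
python3 -m jog '[[0,0,-0.15,0,0.06],[0,0,-0.2,0,0.06],[0,0,-0.25,0,0.06],[0,0,-0.4,0,0.06],[0,0,-0.6,0,0.06],[0,0,-0.8,0,0.06],[0,0,-0.8,0,0.06],[0,0,-0.6,0,0.06],[0,0,-0.4,0,0.06],[0,0,0,0,0.06]]'
python3 -c "
from h import *
chk('e8')
go([.51,-.1483,.2])"
```

```text
time_s: 33.5
position: [0.5042, 0.2961, 0.201]
eef_rot: [-1.224, 2.892, 0.0]
wrist_force: [0.7, 0.3, -0.6]
finger_gap: 0.074
grip_force: 54.2
bot_left (1.0, 1.0, 1.0) bot_mid (1.25, 0.5, 0.99) cutR_bot (1.0, 0.0, 0.99) near_mid (1.0, 5.5, 0.96) TL (-5.25, -7.5, 0.83) top_left (1.25, 5.75, 0.99) TR (-0.25, 4.75, 0.98) flr (0.0, 6.0, 0.84) pos [0.5039 0.2959 0.2003] tool x [-0.696 -0.718 -0.   ] tool y [-0.718  0.696  0.   ] z [ 0.  0. -1.] shares [ 1.573e+01 -1.569e+01  1.000e-02]
```

```bash
python3 -m jog '[[0.2,-0.2,0,0,0.06],[0.4,-0.4,0,0,0.06],[0.6,-0.6,0,0,0.06],[0.7,-0.7,0,0,0.06],[0.7,-0.7,0,0,0.06],[0.7,-0.7,0,0,0.06],[0.7,-0.7,0,0,0.06],[0.7,-0.7,0,0,0.06],[0.7,-0.7,0,0,0.06],[0.7,-0.7,0,0,0.06],[0.7,-0.7,0,0,0.06],[0.7,-0.7,0,0,0.06],[0.7,-0.7,0,0,0.06],[0.7,-0.7,0,0,0.06],[0.7,-0.7,0,0,0.06],[0.7,-0.7,0,0,0.06],[0.7,-0.7,0,0,0.06],[0.7,-0.7,0,0,0.06],[0.7,-0.7,0,0,0.06],[0.7,-0.7,0,0,0.06]]' && python3 -m jog '[[0.7,-0.7,0,0,0.06],[0.7,-0.7,0,0,0.06],[0.6,-0.6,0,0,0.06],[0.4,-0.4,0,0,0.06],[0.23,-0.19,0,0,0.06],[0,0,0,0,0.06],[0,0,0,0,0.06]]'
python3 -c "
from h import *
import cv2
go([.51,-.1483,.2])
for n in('side','top'): cv2.imwrite(f'pics/k_{n}.png',grab_frame(n)[:,:,::-1])
P=np.array([.5476,-.2046,.17]); print(proj('side',P),proj('top',P))
s=cv2.imread('pics/k_side.png')
p=cv2.resize(s[90:190,270:400],(780,600),interpolation=cv2.INTER_CUBIC)
cv2.imwrite('pics/k1.png',p)
"
```

```text
time_s: 36.05
position: [0.5092, -0.0759, 0.2003]
eef_rot: [-1.224, 2.893, -0.0]
wrist_force: [0.7, 0.4, -1.1]
finger_gap: 0.079
grip_force: 54.2
time_s: 36.92
position: [0.5099, -0.1479, 0.2003]
eef_rot: [-1.225, 2.893, 0.001]
wrist_force: [0.7, 0.0, -1.0]
finger_gap: 0.07
grip_force: 54.2
pos [ 0.5099 -0.1479  0.2003] tool x [-0.696 -0.718 -0.   ] tool y [-0.718  0.696  0.   ] z [-0.  0. -1.] shares [ 0.01 -0.02  0.01]
[[335.07106175 137.34814133]] [[374.58169553 191.52122178]]
```

View pics/k1.png

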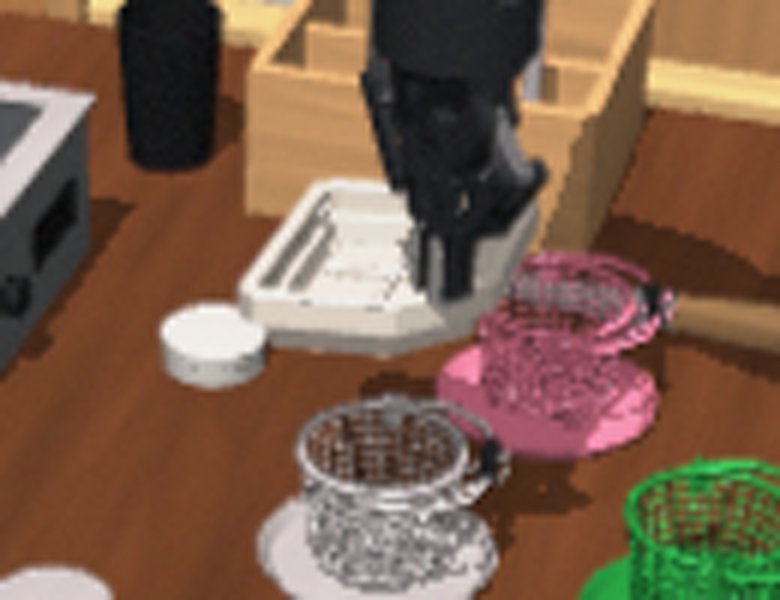

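The handle lies in its catch at crop (490,455). The tray hangs from the cut-corner pinch above the basket, with top rim corners at crop (240,290), (385,310) and (320,183). I compute its tilt from these.

```bash
python3 - <<'E'
from h import *
C=np.array([.5099,-.1479,.2035]); Q=np.array([[-80,60,32],[-80,-20,32],[80,60,32]])/1e3-np.array([-56.8,-36.8,32])/1e3
U=np.array([[240,290],[385,310],[320,183]])/6+[270,90]
def w(r): return C+(R.from_rotvec(r[:3])*R.from_euler("z",-1.5575)).apply(Q)
f=lambda r:(proj("side",w(r))-U).ravel()
r=least_squares(f,[0,0,0]); M=(R.from_rotvec(r.x)*R.from_euler("z",-1.5575))
print("rotvec",r.x.round(3),"tilt",np.arccos(M.as_matrix()[2,2]).round(3),"res",r.fun.round(1))
print("centre",(C+M.apply([.0568,.0368,-.032])).round(4),"far low",(C+M.apply([.1298,.0898,-.016])).round(4), proj("side",C+R.from_euler("z",-1.5575).apply(Q)).round(1).tolist(),U.round(1).tolist())
E
```

```text
rotvec [ 0.125  0.085 -0.012] tilt 0.151 res [-1.4  0.3  1.4 -0.8  0.3 -0.1]
centre [ 0.5437 -0.2     0.1617] far low [ 0.5975 -0.2741  0.1639] [[308.6, 137.2], [335.7, 141.4], [323.0, 112.9]] [[310.0, 138.3], [334.2, 141.7], [323.3, 120.5]]
```

It is tilted 0.15 rad with the far side low. I bed it on the fixed basket rim, easing the grip so it settles level.

```bash
python3 -m jog '[[0,0,0.3,0,0.06],[0,0,0.6,0,0.06],[0,0,0.7,0,0.06],[0,0,0.7,0,0.06],[0,0,0.6,0,0.06],[0,0,0.4,0,0.06],[0,0,0.2,0,0.08],[0,0,0,0,0.095],[0,0,0.15,0,0.095],[0,0,0.15,0,0.095],[0,0,0.15,0,0.095],[0,0,0.15,0,0.095],[0,0,0,0,0.095]]'; python3 -m jog '[[0,0,0.15,0,0.095],[0,0,0.15,0,0.095],[0,0,0.15,0,0.095],[0,0,0,0,0.095]]';  python3 -m jog '[[0,0,0.15,0,0.095],[0,0,0.1,0,0.095],[0,0,0,0,0.095]]'
```

```text
time_s: 38.65
position: [0.5098, -0.1483, 0.118]
eef_rot: [1.224, -2.893, -0.001]
wrist_force: [0.3, 0.4, -0.8]
finger_gap: 0.098
grip_force: 17.0
time_s: 39.15
position: [0.51, -0.1484, 0.1092]
eef_rot: [-1.224, 2.893, -0.0]
wrist_force: [-0.2, 0.1, 1.1]
finger_gap: 0.097
grip_force: 16.3
time_s: 39.52
position: [0.5099, -0.1483, 0.1041]
eef_rot: [1.224, -2.893, -0.0]
wrist_force: [-0.6, 0.1, 1.3]
finger_gap: 0.096
grip_force: 16.9
```

```bash
python3 -m jog '[[0,0,0.08,0,0.095],[0,0,0,0,0.095]]'; python3 -m jog '[[0,0,0,0,0.11],[0,0,0,0,0.14],[0,0,0,0,0.15],[0,0,0.15,0,0.15],[0,0,0.15,0,0.15],[0,0,0.1,0,0.15],[0,0,0,0,0.15]]'
python3 - <<'E'
from h import *
import cv2
go([.51,-.1483,.095])
g=grab_frame("side"); cv2.imwrite("pics/m1.png",g[:,:,::-1])
# expected level tray corners
C=np.array([.51,-.1483,.106]); Q=np.array([[-80,60,32],[-80,-20,32],[80,60,32]])/1e3-np.array([-56.8,-36.8,32])/1e3
E=proj("side",C+R.from_euler("z",-1.5575).apply(Q)); print(E.round(1).tolist())
o=cv2.imread("pics/k_side.png",0); G=cv2.cvtColor(g,cv2.COLOR_RGB2GRAY)
for x,y in((310,139),(334,143),(323,121)): print((x,y),track(o,G,x,y,r=5,s=50))
E
```

```text
time_s: 39.78
position: [0.51, -0.1484, 0.1026]
eef_rot: [-1.224, 2.893, 0.0]
wrist_force: [-0.1, 1.7, 0.4]
finger_gap: 0.096
grip_force: 17.1
time_s: 40.65
position: [0.5098, -0.1483, 0.0944]
eef_rot: [1.224, -2.893, -0.001]
wrist_force: [0.7, 0.2, 0.2]
finger_gap: 0.151
grip_force: 0.0
pos [ 0.5098 -0.1483  0.0944] tool x [-0.696 -0.718  0.   ] tool y [-0.718  0.696  0.001] z [-0.  0. -1.] shares [-0.01 -0.01 -0.03]
[[308.2, 165.8], [334.2, 170.2], [322.2, 140.2]]
(310, 139) (-31.75, 9.25, 0.8)
(334, 143) (-2.25, 28.75, 0.93)
(323, 121) (-0.25, 21.5, 0.86)
```

The tray has settled nearly level on the rim. I grip deep and firm, then lift it about 18 mm.

```bash
python3 -m jog '[[0,0,0,0,0.11],[0,0,0,0,0.09],[0,0,0,0,0.07],[0,0,0,0,0.04],[0,0,0,0,0.02],[0,0,0,0,0.02]]'; python3 -m jog '[[0,0,-0.1,0,0.02],[0,0,-0.2,0,0.02],[0,0,-0.2,0,0.02],[0,0,-0.2,0,0.02],[0,0,-0.2,0,0.02],[0,0,-0.1,0,0.02],[0,0,0,0,0.02],[0,0,0,0,0.02]]'
python3 - <<'E'
from h import *
import cv2
p,M,s=tool(); print(s["wrist_force"],s["moment"])
g=grab_frame("side"); cv2.imwrite("pics/m2.png",g[:,:,::-1]);cv2.imwrite("pics/m2t.png",grab_frame("top")[:,:,::-1])
C=np.array([.51,-.1483,.126]); Q=np.array([[-80,60,32],[-80,-20,32],[80,60,32],[80,-60,32]])/1e3-np.array([-56.8,-36.8,32])/1e3
E=proj("side",C+R.from_euler("z",-1.5575).apply(Q)); print(E.round(1).tolist())
o=cv2.imread("pics/k_side.png",0); G=cv2.cvtColor(g,cv2.COLOR_RGB2GRAY); m1=cv2.imread("pics/m1.png",0)
for x,y in((310,139),(334,143),(323,121)): print((x,y),track(o,G,x,y,r=5,s=30))
for x,y in((332,171),(323,143),(306,166)): print((x,y),track(m1,G,x,y,r=6,s=14))
hsv=cv2.cvtColor(g,cv2.COLOR_RGB2HSV); w=((hsv[...,1]<60)&(hsv[...,2]>170)).astype(np.uint8)[100:200,280:380]
for r in range(28,80,3): print(100+r,''.join('#' if v else '.' for v in w[r]))
E
```

```text
time_s: 41.45
position: [0.5101, -0.1484, 0.0948]
eef_rot: [-1.224, 2.893, -0.0]
wrist_force: [0.1, 0.5, 2.3]
finger_gap: 0.079
grip_force: 59.4
time_s: 42.45
position: [0.5099, -0.1483, 0.1146]
eef_rot: [1.224, -2.893, -0.0]
wrist_force: [-0.6, 0.1, -1.4]
finger_gap: 0.086
grip_force: 58.9
[-0.64041182  0.10954669 -1.35143423] [0.05834599 0.05185097 0.01904169]
[[308.3, 160.1], [334.5, 164.5], [322.3, 134.8], [359.0, 140.5]]
(310, 139) (-5.5, -22.25, 0.79)
(334, 143) (-1.5, 23.0, 0.94)
(323, 121) (0.0, 16.25, 0.87)
(332, 171) (0.5, -5.5, 0.96)
(323, 143) (0.25, -5.25, 0.99)
(306, 166) (0.0, -5.25, 0.99)
128 ....................................................................................................
131 ....................................................................................................
134 ....................................................................................................
137 .........................................##########.................................................
140 .......................................############.............
[... 701 characters left out ...]
.##########################...........................................
164 ................................###########################.........................................
167 ............................................##############..........................................
170 ....................................................................................................
173 ...............................................................#....................................
176 ...................................###..............................................................
179 .................................#.##...............................................................
```

All three tracked tray points rose evenly (5.25–5.5 px for 20 mm). So the tray is level, about 20 mm above the rim, centred within a few mm and held at 59 N. Handing in.

```bash
python3 -m jog '[[0,0,0,0,0.02],[0,0,0,0,0.02]]'; python3 -c "
from rig import ctrl
print(ctrl.sign_off())"
```

```text
time_s: 42.8
position: [0.51, -0.1484, 0.1146]
eef_rot: [-1.224, 2.893, 0.0]
wrist_force: [0.2, -0.3, -0.9]
finger_gap: 0.084
grip_force: 58.9
the job is handed in; nothing more can be done
None
```

The job is handed in, with no verdict returned: the handle is folded into its catch, and the top tray, peeled at its cut corner on the second try (the first lifted the stack a few mm, and I reseated it), is held level about 20 mm above the basket rim after I briefly rested it there to level it, with the other trays within a few mm of where they stood.

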